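# Move the row of sensors from the charging dock to the test slab

### The job

Move all four wireless sensors from the charging dock to the pockets on the concrete slab, keeping their order counted from the yellow-marked ends: the sensor next to the dock's yellow block goes into the pocket next to the slab's yellow block, the next one into the next pocket, and so on. Leave every sensor standing upright, flat in its own pocket, and let go.

Things in the scene. Friction and masses are not known exactly. Their poses are not given: they have to be found in the camera images.
- dock: Fixed grey charging dock 100 x 300 x 20 mm with a row of four coloured nests. Origin: centre of its underside, on the table. Row along its y axis, nest centres at y = +96, +32, -32, -96 mm (x = 0). A yellow block (62 x 18 mm, top 35 mm above the table) marks its +y end. It stands left or right of the robot, turned up to 46 degrees.
- slab: Fixed concrete slab 100 x 300 x 46 mm with a white strip of four pockets on top. Origin: centre of its underside, on the table. Row along its y axis, pocket centres at y = +96, +32, -32, -96 mm (x = 0). Pockets 50 x 50 mm inside, 9 mm deep; floor 46 mm, rim 55 mm above the table. A yellow block (62 x 14 mm, top 62 mm up) marks its +y end. It may be turned any way round.
- sensor_black_mid (a point): Loose wireless sensor with black top and black band: red upright square body 26 x 26 mm on a round steel foot (32 mm diameter, 8 mm high), 72 mm tall in all, about 0.1 kg. This point is its centre, 36 mm above its underside; z is up when it stands, x and y are square to its faces. At the start it stands in the black nest, roughly square to it.
- nest_black: Fixed black charging nest on the dock: a square open tray 60 x 60 x 14 mm, 50 x 50 mm inside, 9 mm deep, its grey inner floor 25 mm and rim 34 mm above the table. Its place in the dock's row varies. Origin: centre of its underside, 20 mm above the table; axes parallel to the dock's. It shows where the black sensor came from.
- sensor_white_mid (a point): Loose wireless sensor with white top and white band: red upright square body 26 x 26 mm on a round steel foot (32 mm diameter, 8 mm high), 72 mm tall in all, about 0.1 kg. This point is its centre, 36 mm above its underside; z is up when it stands, x and y are square to its faces. At the start it stands in the white nest, roughly square to it.
- nest_white: Fixed white charging nest on the dock: a square open tray 60 x 60 x 14 mm, 50 x 50 mm inside, 9 mm deep, its grey inner floor 25 mm and rim 34 mm above the table. Its place in the dock's row varies. Origin: centre of its underside, 20 mm above the table; axes parallel to the dock's. It shows where the white sensor came from.
- sensor_blue_mid (a point): Loose wireless sensor with blue top and blue band: red upright square body 26 x 26 mm on a round steel foot (32 mm diameter, 8 mm high), 72 mm tall in all, about 0.1 kg. This point is its centre, 36 mm above its underside; z is up when it stands, x and y are square to its faces. At the start it stands in the blue nest, roughly square to it.
- nest_blue: Fixed blue charging nest on the dock: a square open tray 60 x 60 x 14 mm, 50 x 50 mm inside, 9 mm deep, its grey inner floor 25 mm and rim 34 mm above the table. Its place in the dock's row varies. Origin: centre of its underside, 20 mm above the table; axes parallel to the dock's. It shows where the blue sensor came from.
- sensor_green_mid (a point): Loose wireless sensor with green top and green band: red upright square body 26 x 26 mm on a round steel foot (32 mm diameter, 8 mm high), 72 mm tall in all, about 0.1 kg. This point is its centre, 36 mm above its underside; z is up when it stands, x and y are square to its faces. At the start it stands in the green nest, roughly square to it.
- nest_green: Fixed green charging nest on the dock: a square open tray 60 x 60 x 14 mm, 50 x 50 mm inside, 9 mm deep, its grey inner floor 25 mm and rim 34 mm above the table. Its place in the dock's row varies. Origin: centre of its underside, 20 mm above the table; axes parallel to the dock's. It shows where the green sensor came from.
Mind the look-alikes: they are no part of the job. Leave any pink or turquoise look-alike of the part that bears sensor_blue_mid alone.

How it is judged:
At the end, for the whole second after the job is handed in: Each sensor stands upright (within 0.1 rad), at rest and seated (height within 4 mm) in the slab pocket that has the same number from the slab's yellow block as its nest has from the dock's, centred within 12 mm along both slab axes (x of sensor_black_mid in the frame of slab between -0.012 and 0.012 m and z of sensor_black_mid in the frame of slab between 0.078 and 0.086 m and angle between each of sensor_black_mid, sensor_white_mid, sensor_blue_mid, sensor_green_mid's own z axis and vertical below 0.1 rad and linear speed of each of sensor_black, sensor_white, sensor_blue, sensor_green below 0.02 m/s and angular speed of each of sensor_black, sensor_white, sensor_blue, sensor_green below 0.2 rad/s and ((y of nest_black in the frame of dock between 0.076 and 0.116 m and y of sensor_black_mid in the frame of slab between 0.084 and 0.108 m) or (y of nest_black in the frame of dock between 0.012 and 0.052 m and y of sensor_black_mid in the frame of slab between 0.02 and 0.044 m) or (y of nest_black in the frame of dock between -0.052 and -0.012 m and y of sensor_black_mid in the frame of slab between -0.044 and -0.02 m) or (y of nest_black in the frame of dock between -0.116 and -0.076 m and y of sensor_black_mid in the frame of slab between -0.108 and -0.084 m)) and x of sensor_white_mid in the frame of slab between -0.012 and 0.012 m and z of sensor_white_mid in the frame of slab between 0.078 and 0.086 m and ((y of nest_white in the frame of dock between 0.076 and 0.116 m and y of sensor_white_mid in the frame of slab between 0.084 and 0.108 m) or (y of nest_white in the frame of dock between 0.012 and 0.052 m and y of sensor_white_mid in the frame of slab between 0.02 and 0.044 m) or (y of nest_white in the frame of dock between -0.052 and -0.012 m and y of sensor_white_mid in the frame of slab between -0.044 and -0.02 m) or (y of nest_white in the frame of dock between -0.116 and -0.076 m and y of sensor_white_mid in the frame of slab between -0.108 and -0.084 m)) and x of sensor_blue_mid in the frame of slab between -0.012 and 0.012 m and z of sensor_blue_mid in the frame of slab between 0.078 and 0.086 m and ((y of nest_blue in the frame of dock between 0.076 and 0.116 m and y of sensor_blue_mid in the frame of slab between 0.084 and 0.108 m) or (y of nest_blue in the frame of dock between 0.012 and 0.052 m and y of sensor_blue_mid in the frame of slab between 0.02 and 0.044 m) or (y of nest_blue in the frame of dock between -0.052 and -0.012 m and y of sensor_blue_mid in the frame of slab between -0.044 and -0.02 m) or (y of nest_blue in the frame of dock between -0.116 and -0.076 m and y of sensor_blue_mid in the frame of slab between -0.108 and -0.084 m)) and x of sensor_green_mid in the frame of slab between -0.012 and 0.012 m and z of sensor_green_mid in the frame of slab between 0.078 and 0.086 m and ((y of nest_green in the frame of dock between 0.076 and 0.116 m and y of sensor_green_mid in the frame of slab between 0.084 and 0.108 m) or (y of nest_green in the frame of dock between 0.012 and 0.052 m and y of sensor_green_mid in the frame of slab between 0.02 and 0.044 m) or (y of nest_green in the frame of dock between -0.052 and -0.012 m and y of sensor_green_mid in the frame of slab between -0.044 and -0.02 m) or (y of nest_green in the frame of dock between -0.116 and -0.076 m and y of sensor_green_mid in the frame of slab between -0.108 and -0.084 m))); the robot touches nothing.
It also fails if it takes over 93 s, if anything falls off the work surface, if the arm or the gripper's body presses on something with over 40 N, if the wrist force passes 120 N, or if a joint passes its speed limit or range.

### The arm

A 6-joint arm with a two-finger parallel gripper is mounted at the origin on the work surface. World frame = base frame: x ahead of the robot, y to its left, z up, the work surface at z = 0. Lengths are in m, angles in rad, forces in N, time in s.
With the tool pointing down it reaches from about 0.3 to 0.775 m from the base axis. Payload 14.6 kg.
Tool frame: the origin (TCP) lies at the very end of the fingers, on their centre line; the grasp point (between the pads) lies 19 mm behind it; z points along the fingers, x is the direction in which the jaws open and shut, and the axes are right-handed (so a half turn about z gives the same grasp; the last joint's range is limited). The gripper opens to 94 mm and grips with 3 to 60 N. Pads are 16 mm wide; open, the fingers measure 119 mm over their backs; the gripper's body (75 mm by 177 mm) begins 78 mm behind the grasp point.
Start: joints at [-1.285, 0.3, 1.521, -0, 1.321, -0.067], TCP at [0.19, -0.516, 0.205] pointing down, gripper open.
Joint ranges: [-3.03, 3.03], [-0.79, 2.21], [0.23, 2.52], [-1.04, 4.18], [0, 3.07], [-2.55, 2.55]. Speed limits (rad/s): [2.22, 2.22, 2.57, 3.14, 3.14, 3.14].

### API

Orientations are given as [roll, pitch, yaw] about the fixed x, y, z axes, in that order (R = Rz(yaw) Ry(pitch) Rx(roll)).
In Python, from station import ctrl gives the robot as it stands.
- The arm moves only by the shell command python3 -m inch 'ROWS' [FORCE]. ROWS is JSON, one flat list of numbers, 7 for each row, row after row: the shift along the tool's x, y, z in cm, then the turn, a rotation vector about the tool's x, y, z in rad, then the opening, from 0 (shut) to 1 (fully open). In form: [tx, ty, tz, wx, wy, wz, claw, tx, ty, tz, wx, wy, wz, claw, ...]. A call has 1 to 20 rows; each row shifts and turns the commanded pose from where the row before left it, along the tool's axes as they then stand; what a row does not reach is not made up. A row lasts 1/8 s, in which the tool goes at most 62.5 mm and 10.7 degrees, less where a joint would pass 70% of its speed; a pose out of reach is approached as far as the arm can. A call is refused whole if a number of a shift passes 6.25 or a number of a turn 0.188, either way. A call with a gripper value outside its range is refused whole. The fingers move at their own pace and stop on an object; FORCE is the grip in N (left out, the last holds). Time passes only in rows, so rows that do not move let the fingers close. It gives the time, the measured TCP pose, the force and the opening at its end, in the units of the state.
- ctrl.get_obs(): the state, without advancing time (a new reading comes with each control period).
- ctrl.camera(name): name is "side" or "top" or "wrist"; returns (picture, depth): 384x512x3 uint8, red, green, blue; 384x512 float32, m along the optical axis (not along the pixel's ray), 0 where there is no reading.
- ctrl.camera_params(name): a dict with "vertical_fov" (degrees; the focal length in pixels is half the picture's height over the tangent of half this angle, whatever the lens; pixels are square), "cx", "cy" (the principal point, pixels), "distortion" ([k1, k2, p1, p2, k3] as OpenCV has them; the pictures are not rectified), "camera_from_world" (4x4, takes a point from world to camera coordinates); the wrist camera has in their place "mount" (4x4, takes a point from camera to tool coordinates, whose origin is the TCP and whose axes are the tool frame's). Camera axes: x right, y down, z forward; pixel columns grow to the right and rows downward; lengths in m; the calibration is good to about 2 mm. A picture is of the moment at which its call begins: read the wrist's pose just before it. camera_params takes no time and is no camera call.
- ctrl.hand_in(): hands the job in, once; it reports no verdict.
Trained networks look in the newest picture that a camera, given by its name, has taken for a name from the list of things; names that differ only in an ending like _2 or _b are one class to them, and where a whole thing is asked for, a point or a joint stands for the part that bears it (a point fixed in the world has none). Each returns a list of dicts, best first, with "score" (0 to 1); they miss things now and then, are a little off and sometimes report something else, mostly with a low value. They report only what shows in the picture. A call takes as long as a camera call. They do not tell look-alikes from the thing itself.
- ctrl.spot_in(camera, label): "bbox" ([centre column, centre row, width, height] in pixels, round what is visible of it).
- ctrl.place_of(camera, label): "centre" ([column, row] in pixels: a listed point, or the origin of a listed thing).
The state is a dict: "time_s": time; "qpos": joint angles; "joint_vel": joint speeds; "tau": joint torques, N m; "ee_pos": TCP position; "eef_rot": TCP orientation; "force": force on the tool from outside, world axes, zero at the start; "moment": the same for the moment, N m; "grip_width": finger opening in m.
Only numpy, scipy, OpenCV 4.12 (cv2) and the standard library are available. Lean on these libraries where they do the work, as an engineer would, in place of code of your own. Each camera call takes 0.05 s, during which the arm holds its last target. There are 200 camera calls.

## Working session

There is one attempt and no reset: what is moved stays moved. The work goes in short steps, Python scripts to look and compute and a shell command to move; the robot and the scene stay as the last step left them, time stands still between calls to the robot, and variables do not carry over. Pictures are saved under pics/ and viewed, about 12 in all and at most 16, crops included, and the job is handed in when it is done.

```bash
mkdir -p pics; ls
python3 - <<'E'
from station import ctrl
import cv2,json
for n in ["top","side"]:
    im,d=ctrl.camera(n); cv2.imwrite(f"pics/{n}0.png",im[:,:,::-1])
    p=ctrl.camera_params(n); print(n,p)
    for l in ["dock","slab","sensor_black_mid","sensor_white_mid","sensor_blue_mid","sensor_green_mid","nest_black","nest_white","nest_blue","nest_green"]:
        print(l,[(round(r["score"],2),[round(float(x)) for x in r["centre"]]) for r in ctrl.place_of(n,l)][:3])
print(ctrl.camera_params("wrist")); print(ctrl.get_obs())
E
```

```text
pics
top {'vertical_fov': 53.746493640499786, 'cx': 260.5808106560424, 'cy': 193.3221956644471, 'distortion': array([0.04258883, 0.        , 0.        , 0.        , 0.        ]), 'camera_from_world': array([[-0.00735945, -0.99995493,  0.0059981 , -0.01161235],
       [-0.9849471 ,  0.00621281, -0.17274433,  0.55427718],
       [ 0.17269928, -0.00717912, -0.98494843,  0.84895031],
       [ 0.        ,  0.        ,  0.        ,  1.        ]])}
dock [(0.72, [330, 212])]
slab [(0.98, [178, 210])]
sensor_black_mid [(0.8, [353, 217]), (0.38, [330, 212])]
sensor_white_mid [(0.51, [370, 225])]
sensor_blue_mid [(0.77, [276, 153]), (0.73, [305, 152]), (0.45, [295, 196])]
sensor_green_mid [(0.49, [324, 204])]
nest_black [(0.7, [345, 215])]
nest_white [(0.91, [371, 228]), (0.72, [345, 216])]
nest_blue [(0.57, [296, 197])]
nest_green []
side {'vertical_fov': 46.22607058485551, 'cx': 258.9398142843676, 'cy': 192.44459913940372, 'distortion': array([-0.14885439,  0.        ,  0.        ,  0.        ,  0.        ]), 'camera_from_world': array([[ 0.97375217, -0.22719624,  0.01373274, -0.56420586],
  
[... 1085 characters left out ...]
0,  0.00000000e+00,
         1.00000000e+00]])}
{'time_s': 1.1, 'qpos': array([-1.28457930e+00,  2.99900951e-01,  1.52097180e+00,  2.20290965e-05,
        1.32069729e+00, -6.66004343e-02]), 'joint_vel': array([-0.00081345,  0.00119375,  0.00080248,  0.00018684, -0.00079633,
        0.00014774]), 'tau': array([ 1.63622226e-03, -5.31665504e+01, -3.52911973e+01,  7.08539318e-02,
        2.12678133e-02, -4.15469310e-05]), 'ee_pos': array([ 0.19005205, -0.51612372,  0.205457  ]), 'eef_rot': array([-3.14157286e+00, -2.39824767e-05, -1.21798432e+00]), 'force': array([-0.70694805,  0.10771288,  0.39246965]), 'moment': array([-0.05917664,  0.01827967,  0.00485468]), 'grip_width': 0.09410526007764622}
```

View pictures.

Run:
```python
import cv2
t=cv2.imread("pics/top0.png")[100:310,100:420]; s=cv2.imread("pics/side0.png")[130:340,120:370]
cv2.imwrite("pics/t1.png",cv2.resize(t,None,fx=2.5,fy=2.5,interpolation=2)); cv2.imwrite("pics/s1.png",cv2.resize(s,None,fx=2.8,fy=2.8,interpolation=2))
```

```text
(no output)
```

View pics/t1.png

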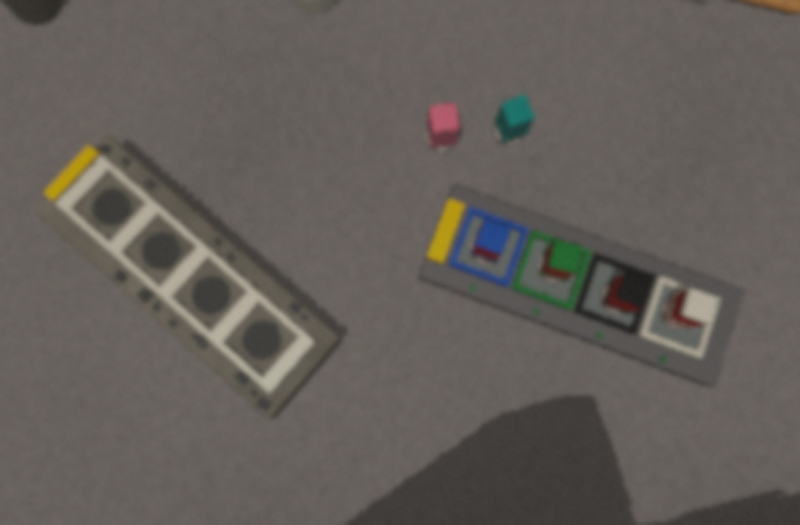

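View pics/s1.png

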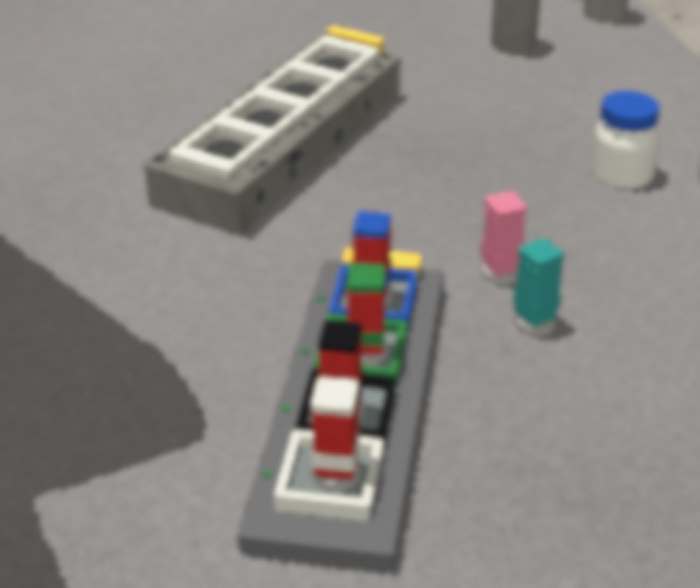

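Top view: the dock row counted from yellow (crop 445,230) is blue, green, black, white. The slab's yellow block is at crop (70,172), with pocket 1 next to it at (112,207) and pocket 4 at (262,340). The pink and turquoise look-alikes at crop (445,120) and (515,115) stand apart on the table. The real blue sensor is the blue-topped one in the blue nest (490,240).

```bash
cat > h.py <<'E'
import numpy as np,cv2
from station import ctrl
from scipy.spatial.transform import Rotation as R
def cam(n,obs=None):
    p=ctrl.camera_params(n); f=192/np.tan(np.radians(p["vertical_fov"]/2))
    K=np.array([[f,0,p["cx"]],[0,f,p["cy"]],[0,0,1]])
    if n=="wrist":
        T=np.eye(4);T[:3,:3]=R.from_euler("xyz",obs["eef_rot"]).as_matrix();T[:3,3]=obs["ee_pos"];T=T@p["mount"]
    else: T=np.linalg.inv(p["camera_from_world"])
    return K,np.array(p["distortion"]),T
def world(c,uv,z):
    K,D,T=c; q=cv2.undistortPoints(np.array(uv,float).reshape(-1,1,2),K,D)[:,0]
    r=np.c_[q,np.ones(len(q))]@T[:3,:3].T
    return T[:3,3]+r*((z-T[2,3])/r[:,2])[:,None]
def blobs(mask,amin):
    n,l,s,c=cv2.connectedComponentsWithStats(mask.astype(np.uint8))
    return [(int(s[i,4]),c[i],l==i) for i in range(1,n) if s[i,4]>=amin]
E
python3 - <<'E'
from h import *
im=cv2.imread("pics/top0.png"); c=cam("top"); h=cv2.cvtColor(im,cv2.COLOR_BGR2HSV)
H,S,V=[h[...,i].astype(int) for i in range(3)]
rs,cs=np.mgrid[:384,:512]
dock=(cs>262)&(rs>172)&(cs<400)&(rs<256)
slab=(cs<240)&(rs>150)&(rs<270)&(cs>115)
def show(n,m,z,a=20):
    for A,ce,mm in blobs(m,a): print(n,A,ce.round(1),world(c,ce,z)[0].round(4))
show("yellow",(H>18)&(H<34)&(S>130)&(V>90)&(dock),.035); show("yellow slab",(H>18)&(H<34)&(S>130)&(V>90)&(cs<150),.062)
white=slab&(V>150)&(S<80)
print(white.sum())
cnt,hier=cv2.findContours(white.astype(np.uint8),cv2.RETR_CCOMP,cv2.CHAIN_APPROX_NONE)
for k,hh in zip(cnt,hier[0]):
    if len(k)>20:
        w=world(c,k.reshape(-1,2),.055)[:,:2]*1000
        print(hh[3],cv2.minAreaRect(w.astype(np.float32)))
gray=dock&(S>60)&(H>100)&(H<130)&(V>60); show("blue",gray,.097)
show("green",dock&(S>100)&(H>45)&(H<85),.097)
# depth: height map for sensor tops
_,d=ctrl.camera("top"); K,D,T=c
q=cv2.undistortPoints(np.stack([cs,rs],-1).reshape(-1,1,2).astype(float),K,D)[:,0]
P=(np.c_[q,np.ones(len(q))]*d.reshape(-1,1))@T[:3,:3].T+T[:3,3]
Z=P[:,2].reshape(384,512); X=P.reshape(384,512,3)
for A,ce,mm in blobs((Z>.087)&(Z<.11)&dock,15): print("top",A,ce.round(1),np.median(Z[mm]).round(4),world(c,ce,.097)[0].round(4),[np.round(v,3) for v in cv2.minAreaRect((X[mm][:,:2]*1000).astype(np.float32))])
m=(Z>.02-.008)&(Z<.028)&dock
for A,ce,mm in blobs(m,300): print("dock",A,cv2.minAreaRect((X[mm][:,:2]*1000).astype(np.float32)))
m=(Z>.035)&(Z<.065)&slab
for A,ce,mm in blobs(m,300): print("slab",A,cv2.minAreaRect((X[mm][:,:2]*1000).astype(np.float32)))
E
```

```text
yellow 197 [277.8 191.9] [ 0.5597 -0.057   0.035 ]
yellow slab 163 [127.9 168.9] [0.6118 0.2948 0.062 ]
1055
-1 ((519.0877685546875, 188.57620239257812), (268.5700988769531, 60.582618713378906), 48.82423400878906)
0 ((455.8667297363281, 116.25579071044922), (54.34033966064453, 54.46959686279297), 48.910579681396484)
0 ((498.06512451171875, 164.35586547851562), (54.36311721801758, 54.59336471557617), 48.730995178222656)
0 ((540.4972534179688, 212.88998413085938), (54.3208122253418, 55.930477142333984), 46.75579071044922)
0 ((582.0352783203125, 260.4847106933594), (54.602657318115234, 55.49428176879883), 47.3752326965332)
blue 457 [295.9 197.3] [ 0.5362 -0.0939  0.097 ]
green 278 [323. 206.] [ 0.5162 -0.1536  0.097 ]
top 138 [296.5 194.6] 0.0971 [ 0.5423 -0.0953  0.097 ] [array([542.981, -95.913]), array([25.904, 26.06 ]), np.float64(68.454)]
top 142 [325.5 202.5] 0.0969 [ 0.524  -0.1594  0.097 ] [array([ 524.556, -160.208]), array([25.761, 25.725]), np.float64(76.478)]
top 146 [352.7 215.7] 0.0969 [ 0.4941 -0.2185  0.097 ] [array([ 494.489, -219.147]), array([26.125, 26.147]), np.float64(69.043)]
top 151 [379.5 222. ] 0.0973 [ 0.4799 -0.2764  0.097 ] [array([ 480.032, -277.474]), array([25.51, 25.98]), np.float64(70.653)]
dock 2301 ((510.0409240722656, -188.13038635253906), (299.9543151855469, 100.8354721069336), 69.06324768066406)
slab 5447 ((518.9703979492188, 188.1223602294922), (300.376953125, 101.06333923339844), 49.15694808959961)
```

Dock centre is (.510,-.188) with its +y at 69.1°. Slab centre is (.519,.188) with its +y at 49.2°. Sizes (300x101 mm) and tops (.097) check out. I'll grip across the dock row and keep that yaw throughout.

```bash
python3 -m inch '[0,0,0,0,0,-0.1706,1,0,0,0,0,0,-0.1706,1,0,0,0,0,0,-0.1706,1,0,0,0,0,0,-0.1706,1,0,0,0,0,0,-0.1706,1,1.8,-5.19,0,0,0,0,1,1.8,-5.19,0,0,0,0,1,1.8,-5.19,0,0,0,0,1,1.8,-5.19,0,0,0,0,1,1.8,-5.19,0,0,0,0,1,1.8,-5.19,0,0,0,0,1,1.8,-5.19,0,0,0,0,1,1.8,-5.19,0,0,0,0,1,1.8,-5.19,0,0,0,0,1,1.8,-5.19,0,0,0,0,1]' 20
cat > go.py <<'E'
import sys
from h import *
def delta(x,y,z):
    o=ctrl.get_obs(); M=R.from_euler("xyz",o["eef_rot"]).as_matrix()
    return (M.T@(np.array([x,y,z])-o["ee_pos"])*100).round(2)
if __name__=="__main__":
    o=ctrl.get_obs(); print(o["time_s"],o["ee_pos"].round(4),np.degrees(o["eef_rot"]).round(2),o["grip_width"].round(4))
    print(delta(*map(float,sys.argv[1:4])))
E
python3 go.py .5427 -.0956 .056
python3 - <<'E'
from h import *
o=ctrl.get_obs(); im,d=ctrl.camera("wrist"); c=cam("wrist",o); K,D,T=c
cv2.imwrite("pics/w1.png",im[:,:,::-1])
rs,cs=np.mgrid[:384,:512]
q=cv2.undistortPoints(np.stack([cs,rs],-1).reshape(-1,1,2).astype(float),K,D)[:,0]
P=((np.c_[q,np.ones(len(q))]*d.reshape(-1,1))@T[:3,:3].T+T[:3,3]).reshape(384,512,3)
for A,ce,mm in blobs((P[...,2]>.09)&(P[...,2]<.105)&(d>0),100): print(A,ce.round(),cv2.minAreaRect((P[mm][:,:2]*1000).astype(np.float32)))
E
```

```text
time_s: 3.02
ee_pos: [0.5445, -0.094, 0.2056]
eef_rot: [3.142, -0.0, -0.365]
force: [0.9, -0.2, 0.7]
grip_width: 0.094
832 [259. 194.] ((541.1661376953125, -94.79469299316406), (25.434776306152344, 25.473100662231445), 69.01829528808594)
732 [265. 262.] ((522.728759765625, -159.4415283203125), (26.35336685180664, 25.846525192260742), 75.20970916748047)
430 [264. 368.] ((479.5740051269531, -270.77154541015625), (18.335519790649414, 26.06513214111328), 69.3431625366211)Traceback (most recent call last):
  File "go.py", line 7, in <module>
    o=ctrl.get_obs(); print(o["time_s"],o["ee_pos"].round(4),np.degrees(o["eef_rot"]).round(2),o["grip_width"].round(4))
                                                                                               ^^^^^^^^^^^^^^^^^^^^^
AttributeError: 'float' object has no attribute 'round'
```

View pics/w1.png

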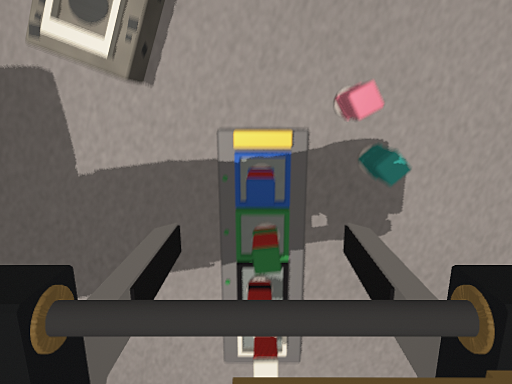

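The wrist view shows the dock square to the jaws, the blue sensor at (260,190), and the look-alikes at (360,100) and (385,163), well clear. Wrist and top measurements agree to 1.5 mm.

```bash
sed -i 's/,o\["grip_width"\].round(4))/,round(o["grip_width"],4))/' go.py
python3 -m inch '[-0.19,0.2,3,0,0,0,1,0,0,4,0,0,0,1,0,0,4,0,0,0,1,0,0,2.5,0,0,0,1,0,0,1.45,0,0,0,1,0,0,0,0,0,0,0,0,0,0,0,0,0,0,0,0,0,0,0,0,0,0,0,0,0,0,0,0,0,0,0,0,0,0,0,0,0,0,0,0,0]' 20
python3 go.py .5818 .2606 .19
```

```text
3.075 [ 0.547  -0.0897  0.2053] [-1.7992e+02 -3.0000e-02 -2.0750e+01] 0.0941
[ -9.17 -33.99   1.57]$: bad value
```

```bash
python3 -m inch '[-0.1,0,3,0,0,0,1, 0,0,4,0,0,0,1, 0,0,3,0,0,0,1, 0,0,0,0,0,0,1, 0,0,0,0,0,0,1]' 20
python3 go.py .542 -.0952 .056
```

```text
time_s: 3.7
ee_pos: [0.5431, -0.0954, 0.1068]
eef_rot: [-3.141, -0.002, -0.365]
force: [-0.8, 0.8, 0.4]
grip_width: 0.0944
3.7 [ 0.5431 -0.0954  0.1068] [-1.7999e+02 -9.0000e-02 -2.0910e+01] 0.0944
[-0.12  0.02  5.08]
```

```bash
python3 -m inch '[-0.1,0,3,0,0,0,1, 0,0,2.1,0,0,0,1, 0,0,0,0,0,0,0, 0,0,0,0,0,0,0, 0,0,0,0,0,0,0, 0,0,0,0,0,0,0, 0,0,0,0,0,0,0, 0,0,0,0,0,0,0]' 20
python3 go.py .5818 .2606 .19
```

```text
time_s: 4.7
ee_pos: [0.5416, -0.0949, 0.0545]
eef_rot: [3.142, -0.0, -0.365]
force: [-0.2, 0.6, -0.2]
grip_width: 0.0373
4.7 [ 0.5416 -0.0949  0.0545] [ 1.800e+02 -1.000e-02 -2.091e+01] 0.0373
[ -8.93 -34.64 -13.55]
```

```bash
python3 -m inch '[0,0,0,0,0,0,0, 0,0,0,0,0,0,0, 0,0,0,0,0,0,0, 0,0,-2.5,0,0,0,0, 0,0,-4,0,0,0,0, 0,0,-4,0,0,0,0, 0,0,-3,0,0,0,0]' 20
python3 go.py .5818 .2606 .19
```

```text
time_s: 5.58
ee_pos: [0.5416, -0.0948, 0.1911]
eef_rot: [-3.141, -0.001, -0.365]
force: [0.3, -0.1, -1.7]
grip_width: 0.026
5.575 [ 0.5416 -0.0948  0.1911] [-1.7999e+02 -5.0000e-02 -2.0910e+01] 0.026
[ -8.93 -34.64   0.1 ]
```

```bash
python3 -m inch '[-1.1,-4.3,0,0,0,0,0, -1.1,-4.3,0,0,0,0,0, -1.1,-4.3,0,0,0,0,0, -1.1,-4.3,0,0,0,0,0, -1.1,-4.3,0,0,0,0,0, -1.1,-4.3,0,0,0,0,0, -1.1,-4.3,0,0,0,0,0, -1.2,-4.5,0,0,0,0,0, 0,0,3,0,0,0,0, 0,0,3,0,0,0,0, 0,0,2,0,0,0,0, 0,0,0,0,0,0,0, 0,0,0,0,0,0,0]' 20
python3 go.py .5818 .2606 .0775
python3 - <<'E'
from station import ctrl
import cv2
cv2.imwrite("pics/s2.png",cv2.resize(ctrl.camera("side")[0][90:330,150:400,::-1],None,fx=2.4,fy=2.4))
E
```

```text
time_s: 7.2
ee_pos: [0.5823, 0.2602, 0.1104]
eef_rot: [-3.141, -0.001, -0.365]
force: [1.2, 0.4, -1.3]
grip_width: 0.0259
7.2 [0.5823 0.2602 0.1104] [-1.7996e+02 -4.0000e-02 -2.0920e+01] 0.0259
[-0.06 -0.01  3.29]
```

View pics/s2.png

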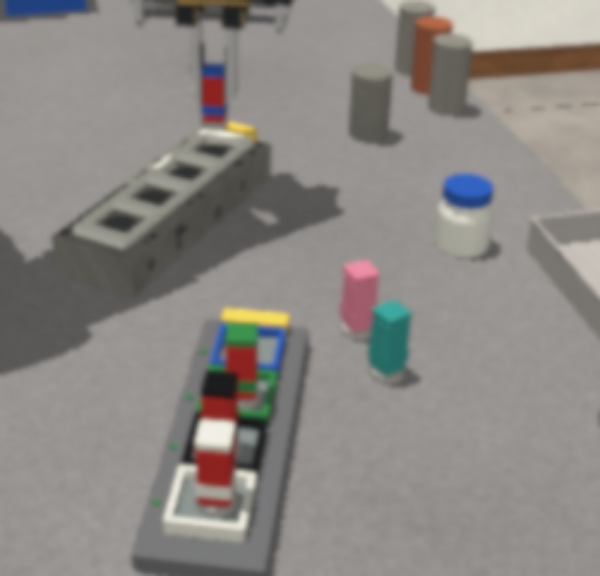

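The side view shows blue held upright at (213,90), just above the pocket by the slab's yellow block. I'll lower it and release.

```bash
python3 -m inch '[0,0,2,0,0,0,0, 0,0,1.4,0,0,0,0, 0,0,0,0,0,0,0, 0,0,0,0,0,0,0, 0,0,0,0,0,0,0.6, 0,0,0,0,0,0,0.6, 0,0,0,0,0,0,0.6, 0,0,0,0,0,0,0.6, 0,0,-3,0,0,0,0.6, 0,0,-4.5,0,0,0,0.6, 0,0,-4.5,0,0,0,0.6, 0,0,0,0,0,0,0.6]' 20
python3 go.py .5235 -.1596 .055
```

```text
time_s: 8.75
ee_pos: [0.5831, 0.2606, 0.1994]
eef_rot: [-3.137, -0.005, -0.365]
force: [-0.0, -0.6, -0.1]
grip_width: 0.0563
8.75 [0.5831 0.2606 0.1994] [-179.75   -0.28  -20.91] 0.0563
[ 9.36 41.44 14.31]
```

```bash
python3 -m inch '[1.17,5.18,0,0,0,0,0.7, 1.17,5.18,0,0,0,0,0.7, 1.17,5.18,0,0,0,0,0.7, 1.17,5.18,0,0,0,0,0.7, 1.17,5.18,0,0,0,0,0.7, 1.17,5.18,0,0,0,0,0.7, 1.17,5.18,0,0,0,0,0.7, 1.17,5.18,0,0,0,0,0.7, 0,0,4,0,0,0,0.7, 0,0,4,0,0,0,0.7, 0,0,0,0,0,0,0.7, 0,0,0,0,0,0,0.7]' 20
python3 go.py .5235 -.1596 .055
```

```text
time_s: 10.25
ee_pos: [0.5219, -0.1604, 0.1166]
eef_rot: [-3.142, -0.001, -0.365]
force: [0.4, -0.1, 1.1]
grip_width: 0.0658
10.25 [ 0.5219 -0.1604  0.1166] [-1.80e+02 -6.00e-02 -2.09e+01] 0.0658
[ 0.11 -0.13  6.16]
```

```bash
python3 -m inch '[0.1,-0.1,3,0,0,0,0.7, 0,0,3.1,0,0,0,0.7, 0,0,0,0,0,0,0.7, 0,0,0,0,0,0,0, 0,0,0,0,0,0,0, 0,0,0,0,0,0,0, 0,0,0,0,0,0,0, 0,0,0,0,0,0,0, 0,0,0,0,0,0,0, 0,0,0,0,0,0,0, 0,0,-2.5,0,0,0,0, 0,0,-4,0,0,0,0, 0,0,-4,0,0,0,0, 0,0,-3.5,0,0,0,0, 0,0,0,0,0,0,0]' 20
python3 go.py .5399 .2122 .1955
```

```text
time_s: 12.12
ee_pos: [0.5236, -0.1601, 0.1966]
eef_rot: [-3.142, -0.004, -0.365]
force: [-0.0, -0.4, -1.0]
grip_width: 0.0265
12.125 [ 0.5236 -0.1601  0.1966] [-180.     -0.24  -20.91] 0.0265
[-11.76 -35.36   0.07]
```

```bash
python3 -m inch '[-1.47,-4.42,0,0,0,0,0, -1.47,-4.42,0,0,0,0,0, -1.47,-4.42,0,0,0,0,0, -1.47,-4.42,0,0,0,0,0, -1.47,-4.42,0,0,0,0,0, -1.47,-4.42,0,0,0,0,0, -1.47,-4.42,0,0,0,0,0, -1.47,-4.42,0,0,0,0,0, 0,0,3,0,0,0,0, 0,0,3,0,0,0,0, 0,0,2,0,0,0,0, 0,0,0,0,0,0,0, 0,0,0,0,0,0,0]' 20
python3 go.py .5399 .2122 .0765
```

```text
time_s: 13.75
ee_pos: [0.5392, 0.2125, 0.1147]
eef_rot: [-3.141, -0.0, -0.365]
force: [-0.6, 0.3, 0.2]
grip_width: 0.0269
13.75 [0.5392 0.2125 0.1147] [-1.7999e+02 -1.0000e-02 -2.0910e+01] 0.0269
[0.07 0.   3.82]
```

```bash
python3 -m inch '[0,0,2,0,0,0,0, 0,0,1.8,0,0,0,0, 0,0,0,0,0,0,0, 0,0,0,0,0,0,0, 0,0,0,0,0,0,0.6, 0,0,0,0,0,0,0.6, 0,0,0,0,0,0,0.6, 0,0,0,0,0,0,0.6, 0,0,-3,0,0,0,0.6, 0,0,-4.5,0,0,0,0.6, 0,0,-4.5,0,0,0,0.6, 0,0,0,0,0,0,0.6]' 20
python3 go.py .494 -.2187 .1165
python3 - <<'E'
from h import *
o=ctrl.get_obs(); im,d=ctrl.camera("top"); c=cam("top"); K,D,T=c
cv2.imwrite("pics/t2.png",cv2.resize(im[100:310,100:420,::-1],None,fx=2.5,fy=2.5))
rs,cs=np.mgrid[:384,:512]
q=cv2.undistortPoints(np.stack([cs,rs],-1).reshape(-1,1,2).astype(float),K,D)[:,0]
P=((np.c_[q,np.ones(len(q))]*d.reshape(-1,1))@T[:3,:3].T+T[:3,3]).reshape(384,512,3)
for A,ce,mm in blobs((P[...,2]>.085)&(P[...,2]<.13)&(d>0),40): print(A,ce.round(),np.median(P[mm][:,2]).round(4),cv2.minAreaRect((P[mm][:,:2]*1000).astype(np.float32)))
E
```

```text
time_s: 15.25
ee_pos: [0.5403, 0.2129, 0.2]
eef_rot: [-3.138, -0.005, -0.365]
force: [-0.1, -0.8, -0.5]
grip_width: 0.0564
15.25 [0.5403 0.2129 0.2   ] [-179.78   -0.27  -20.91] 0.0564
[11.04 42.    8.24]
500 [16. 30.] 0.0999 ((941.4678344726562, 557.698974609375), (53.45228958129883, 51.327796936035156), 41.00874328613281)
475 [47. 30.] 0.1 ((940.9517822265625, 487.9583740234375), (52.95226287841797, 52.3576774597168), 61.662628173828125)
444 [77. 31.] 0.1 ((941.6649169921875, 418.07330322265625), (52.83784866333008, 50.30257034301758), 36.33759689331055)
399 [101.  85.] 0.0902 ((807.4666748046875, 357.5513000488281), (52.54595184326172, 50.97757339477539), 14.880263328552246)
192 [158. 196.] 0.1173 ((540.5780639648438, 210.795654296875), (25.853012084960938, 25.898889541625977), 69.23889923095703)
151 [353. 216.] 0.097 ((494.2362976074219, -219.163818359375), (25.929697036743164, 26.292783737182617), 69.21139526367188)
158 [379. 222.] 0.0969 ((479.8941345214844, -277.45550537109375), (26.357006072998047, 25.951276779174805), 71.0632095336914)
```

View pics/t2.png

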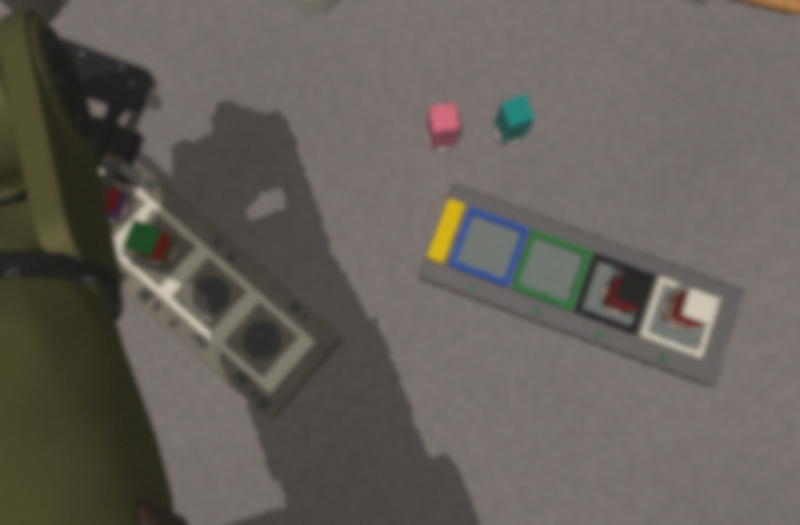

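Green stands in pocket 2 at crop (145,240), with its top at .117 and within 1.6 mm of the pocket centre. Black and white are untouched. Next is black.

```bash
python3 -m inch '[1.38,5.25,0,0,0,0,0.7, 1.38,5.25,0,0,0,0,0.7, 1.38,5.25,0,0,0,0,0.7, 1.38,5.25,0,0,0,0,0.7, 1.38,5.25,0,0,0,0,0.7, 1.38,5.25,0,0,0,0,0.7, 1.38,5.25,0,0,0,0,0.7, 1.38,5.25,0,0,0,0,0.7, 0,0,4,0,0,0,0.7, 0,0,4,0,0,0,0.7, 0,0,0,0,0,0,0.7, 0,0,0,0,0,0,0.7]' 20
python3 go.py .4938 -.2187 .055
```

```text
time_s: 16.8
ee_pos: [0.4927, -0.2193, 0.1174]
eef_rot: [3.142, -0.001, -0.365]
force: [-1.0, -0.5, 0.2]
grip_width: 0.0657
16.8 [ 0.4927 -0.2193  0.1174] [ 1.80e+02 -4.00e-02 -2.09e+01] 0.0657
[ 0.08 -0.1   6.24]
```

```bash
python3 -m inch '[0.1,-0.1,3,0,0,0,0.7, 0,0,3.2,0,0,0,0.7, 0,0,0,0,0,0,0.7, 0,0,0,0,0,0,0, 0,0,0,0,0,0,0, 0,0,0,0,0,0,0, 0,0,0,0,0,0,0, 0,0,0,0,0,0,0, 0,0,0,0,0,0,0, 0,0,0,0,0,0,0, 0,0,-2.5,0,0,0,0, 0,0,-4,0,0,0,0, 0,0,-4,0,0,0,0, 0,0,-3.5,0,0,0,0, 0,0,0,0,0,0,0]' 20
python3 go.py .4981 .1638 .1955
```

```text
time_s: 18.68
ee_pos: [0.4944, -0.2191, 0.1966]
eef_rot: [3.141, -0.004, -0.365]
force: [0.8, 0.0, -1.2]
grip_width: 0.0262
18.675 [ 0.4944 -0.2191  0.1966] [179.97  -0.24 -20.91] 0.0262
[-13.32 -35.9    0.04]
```

```bash
python3 -m inch '[-1.66,-4.49,0,0,0,0,0, -1.66,-4.49,0,0,0,0,0, -1.66,-4.49,0,0,0,0,0, -1.66,-4.49,0,0,0,0,0, -1.66,-4.49,0,0,0,0,0, -1.66,-4.49,0,0,0,0,0, -1.66,-4.49,0,0,0,0,0, -1.66,-4.49,0,0,0,0,0, 0,0,3,0,0,0,0, 0,0,3,0,0,0,0, 0,0,2,0,0,0,0, 0,0,0,0,0,0,0, 0,0,0,0,0,0,0]' 20
python3 go.py .4981 .1638 .0765
```

```text
time_s: 20.3
ee_pos: [0.4979, 0.1643, 0.1147]
eef_rot: [-3.142, -0.0, -0.365]
force: [0.4, 0.0, -0.7]
grip_width: 0.026
20.3 [0.4979 0.1643 0.1147] [-1.7999e+02 -1.0000e-02 -2.0910e+01] 0.026
[0.04 0.04 3.82]
```

```bash
python3 -m inch '[0,0,2,0,0,0,0, 0,0,1.8,0,0,0,0, 0,0,0,0,0,0,0, 0,0,0,0,0,0,0, 0,0,0,0,0,0,0.6, 0,0,0,0,0,0,0.6, 0,0,0,0,0,0,0.6, 0,0,0,0,0,0,0.6, 0,0,-3,0,0,0,0.6, 0,0,-4.5,0,0,0,0.6, 0,0,-4.5,0,0,0,0.6, 0,0,0,0,0,0,0.6]' 20
python3 go.py .4798 -.277 .1165
```

```text
time_s: 21.8
ee_pos: [0.499, 0.1646, 0.1997]
eef_rot: [-3.138, -0.005, -0.365]
force: [0.5, -0.3, -0.1]
grip_width: 0.0565
21.8 [0.499  0.1646 0.1997] [-179.81   -0.27  -20.91] 0.0565
[13.93 41.96  8.24]
```

```bash
python3 -m inch '[1.75,5.23,0,0,0,0,0.7, 1.75,5.23,0,0,0,0,0.7, 1.75,5.23,0,0,0,0,0.7, 1.75,5.23,0,0,0,0,0.7, 1.75,5.23,0,0,0,0,0.7, 1.75,5.23,0,0,0,0,0.7, 1.75,5.23,0,0,0,0,0.7, 1.75,5.23,0,0,0,0,0.7, 0,0,4,0,0,0,0.7, 0,0,4,0,0,0,0.7, 0,0,0,0,0,0,0.7, 0,0,0,0,0,0,0.7]' 20
python3 go.py .4798 -.277 .055
```

```text
time_s: 23.3
ee_pos: [0.4797, -0.2767, 0.1176]
eef_rot: [3.141, -0.001, -0.365]
force: [-0.4, -0.9, 1.1]
grip_width: 0.0654
23.3 [ 0.4797 -0.2767  0.1176] [ 1.7999e+02 -6.0000e-02 -2.0900e+01] 0.0654
[0.02 0.02 6.26]
```

```bash
python3 -m inch '[0,0,3,0,0,0,0.7, 0,0,3.2,0,0,0,0.7, 0,0,0,0,0,0,0.7, 0,0,0,0,0,0,0, 0,0,0,0,0,0,0, 0,0,0,0,0,0,0, 0,0,0,0,0,0,0, 0,0,0,0,0,0,0, 0,0,0,0,0,0,0, 0,0,0,0,0,0,0, 0,0,-2.5,0,0,0,0, 0,0,-4,0,0,0,0, 0,0,-4,0,0,0,0, 0,0,-3.5,0,0,0,0, 0,0,0,0,0,0,0]' 20
python3 go.py .4562 .1154 .1955
```

```text
time_s: 25.18
ee_pos: [0.4799, -0.277, 0.1967]
eef_rot: [3.141, -0.004, -0.365]
force: [-0.1, -0.3, -1.6]
grip_width: 0.0261
25.175 [ 0.4799 -0.277   0.1967] [179.95  -0.23 -20.91] 0.0261
[-1.623e+01 -3.581e+01  2.000e-02]
```

```bash
python3 -m inch '[-2.03,-4.48,0,0,0,0,0, -2.03,-4.48,0,0,0,0,0, -2.03,-4.48,0,0,0,0,0, -2.03,-4.48,0,0,0,0,0, -2.03,-4.48,0,0,0,0,0, -2.03,-4.48,0,0,0,0,0, -2.03,-4.48,0,0,0,0,0, -2.03,-4.48,0,0,0,0,0, 0,0,3,0,0,0,0, 0,0,3,0,0,0,0, 0,0,2,0,0,0,0, 0,0,0,0,0,0,0, 0,0,0,0,0,0,0]' 20
python3 go.py .4562 .1154 .0765
```

```text
time_s: 26.8
ee_pos: [0.4556, 0.1162, 0.1147]
eef_rot: [-3.142, -0.0, -0.365]
force: [-0.3, -0.0, -1.2]
grip_width: 0.0258
26.8 [0.4556 0.1162 0.1147] [-1.800e+02 -1.000e-02 -2.091e+01] 0.0258
[0.09 0.05 3.82]
```

Release, retreat, then move off to the right so the cameras can see.

```bash
python3 -m inch '[0.1,0,2,0,0,0,0, 0,0,1.8,0,0,0,0, 0,0,0,0,0,0,0, 0,0,0,0,0,0,0, 0,0,0,0,0,0,0.6, 0,0,0,0,0,0,0.6, 0,0,0,0,0,0,0.6, 0,0,0,0,0,0,0.6, 0,0,-3,0,0,0,0.6, 0,0,-4.5,0,0,0,0.6, 0,0,-4.5,0,0,0,0.6, 0,5,0,0,0,0,0.6, 0,5,0,0,0,0,0.6, 0,5,0,0,0,0,0.6, 0,5,0,0,0,0,0.6, 0,5,0,0,0,0,0.6, 0,5,0,0,0,0,0.6, 0,4,0,0,0,0,0.6, 0,0,0,0,0,0,0.6, 0,0,0,0,0,0,0.6]' 20
python3 - <<'E'
from h import *
im,d=ctrl.camera("top"); c=cam("top"); K,D,T=c
s=ctrl.camera("side")[0]
a=cv2.resize(im[130:260,100:250,::-1],(460,400)); b=cv2.resize(s[100:230,160:270,::-1],(338,400))
cv2.imwrite("pics/f.png",np.hstack([a,b]))
rs,cs=np.mgrid[:384,:512]
q=cv2.undistortPoints(np.stack([cs,rs],-1).reshape(-1,1,2).astype(float),K,D)[:,0]
P=((np.c_[q,np.ones(len(q))]*d.reshape(-1,1))@T[:3,:3].T+T[:3,3]).reshape(384,512,3)
u=np.array([np.cos(np.radians(49.16)),np.sin(np.radians(49.16))])
for A,ce,mm in blobs((P[...,2]>.075)&(P[...,2]<.13)&(cs<240)&(rs>130)&(d>0),40):
    r=cv2.minAreaRect((P[mm][:,:2]*1000).astype(np.float32)); e=np.array(r[0])-[519,188.3]
    print(A,np.median(P[mm][:,2]).round(4),np.round(r[1],1),"slab x,y",(e@[u[1],-u[0]]).round(1),(e@u).round(1))
E
```

```text
time_s: 29.3
ee_pos: [0.3351, -0.2014, 0.1964]
eef_rot: [-3.141, 0.0, -0.365]
force: [-0.6, -0.2, 0.4]
grip_width: 0.0562
236 0.1167 [28.6 26.5] slab x,y 2.5 94.7
214 0.117 [26.6 25.8] slab x,y 1.5 30.8
196 0.1172 [26.4 26. ] slab x,y 2.0 -32.7
181 0.1177 [26.4 26.1] slab x,y 1.9 -95.2
```

View pics/f.png

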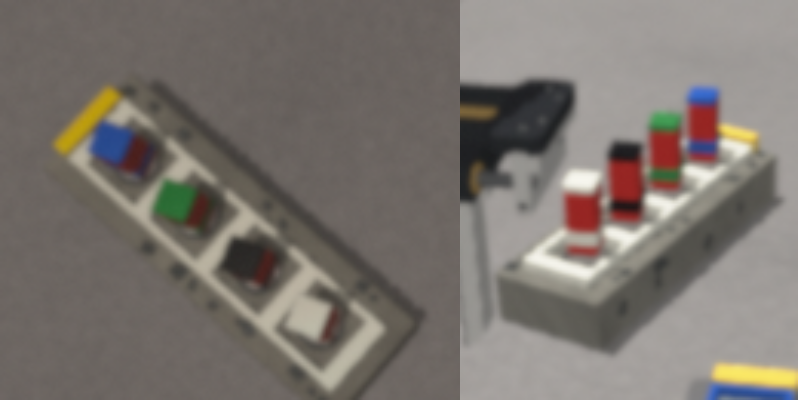

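All four stand upright in their pockets, in the order blue, green, black, white from yellow (left panel (120,148) to (310,318)). Tops are about .117 and offsets at most 2.5 mm. Time is 29 s, and the gripper is clear.

```bash
python3 -c "
from station import ctrl
print(ctrl.hand_in())"
```

```text
the job is handed in; nothing more can be done
None
```

All four sensors are in the slab pockets, in the same order as on the dock counted from the yellow blocks: blue, green, black, white. I handed the job in at about 29 s of the 93 s allowed; no verdict was given.

- **Position:** the last top-camera check put every sensor within 2.5 mm of its pocket centre along both slab axes (12 mm allowed).
- **Height:** the tops were at 116.7 to 117.7 mm, against 118 mm expected, so they are seated.
- **Upright and clear:** the last top and side pictures show all four standing upright, with the gripper clear of everything. The pink and turquoise look-alikes were left alone.
- **Problems:** one move command was refused for a bad row count and nothing moved; I retyped it. No check failed, and the wrist and top cameras agreed to about 1.5 mm on the two sensors I compared. On white, seen only partly by the wrist camera, they differed by about 7 mm, and I went by the top camera.

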